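# Fit the ferrule and present the chisel handle

### The job

Slip the brass ferrule over the tenon of the pale wooden chisel handle while the handle stands in its block, until it rests fully on the shoulder, and let go of it. Then grip the handle by its wood (not by the ferrule), draw it out of the block and lean it halfway over, about 45 degrees, ferrule end still uppermost, with its lower end at least 15 cm above the bench; finish while holding it still like that with the ferrule home. Leave the other handles and ferrules, the mallet and the offcut where they are.

Things in the scene. Friction and masses are not known exactly. Their poses are not given: they have to be found in the camera images.
- handle: loose turned chisel handle of pale wood, about 75 g, standing in a hole of the block. Origin at the centre of its foot, z along it to the tenon. Foot 28 mm diameter up to z = 50 mm, straight grip of 32 mm from z = 56 to 100 mm, tapering to 25 mm at the shoulder at z = 110 mm; then the tenon, 17 mm diameter, to z = 130 mm, its last 6 mm tapered to 11 mm.
- handle_shoulder (a point): centre of the pale handle's shoulder, at the root of its tenon, where the ferrule's lower rim must rest; axes as the handle's. While the handle stands in the block this is 125 mm above the bench, its foot 15 mm, and the lowest 40 mm of the handle are inside the hole.
- ferrule: loose brass tube, 25 mm outside diameter, 19 mm bore, 22 mm high, about 40 g, standing upright on the green mat; origin at the centre of its lower rim, z along its axis. It goes loosely (1 mm all round) over the tenon and then stands 2 mm above the tenon's end.
- block: fixed dark wooden block, 85 x 245 x 55 mm high, origin at the centre of its underside, its long side along its y; three blind holes of 30 mm diameter, 40 mm deep, at y = -80, 0 and 80 mm, one holding the pale handle and two the dark ones (which is where varies)
- mat: fixed green cutting mat on the bench, 110 x 240 x 4 mm thick, long side along its y; origin at the centre of its underside. The three ferrules stand on it in a row along its y, about 70 mm apart, in any order.
- dark_handle_1: finished dark-wood chisel handle standing in the block, same shape and height as the pale one but with a solid steel cap instead of the tenon; origin at the centre of its foot. Leave alone.
- dark_handle_2: finished dark-wood chisel handle standing in the block, same shape and height as the pale one but with a solid steel cap instead of the tenon; origin at the centre of its foot. Leave alone.
- copper_ferrule: small copper ferrule on the mat, 19 mm outside, 13 mm bore, 16 mm high; too small for the tenon; origin at the centre of its lower rim. Leave alone.
- steel_ferrule: wide dark steel ferrule on the mat, 33 mm outside, 26 mm bore, 16 mm high; too wide; origin at the centre of its lower rim. Leave alone.
- mallet: square-headed wooden mallet lying on the bench to the robot's left, head 70 x 120 x 85 mm high at the origin (centre of its underside), handle 190 mm towards its -x; leave alone
- offcut: pale wood offcut 90 x 50 x 30 mm lying on the bench to the robot's right; leave alone
Not all that is in view belongs to the job. Leave any red or turquoise look-alike of the handle alone.

How it is judged:
By the outcome, as a careful person would: the job done as asked, in the order asked, and still so for the second after the job is handed in, while the arm keeps its last pose, push and grip.
It also fails if it takes over 56 s, if anything falls off the work surface, if the arm or the gripper's body presses on something with over 40 N, if the wrist force passes 120 N, or if a joint passes its speed limit or range.

### The arm

A 6-joint arm with a two-finger parallel gripper is mounted at the origin on the work surface. World frame = base frame: x ahead of the robot, y to its left, z up, the work surface at z = 0. Lengths are in m, angles in rad, forces in N, time in s.
With the tool pointing down it reaches from about 0.25 to 0.725 m from the base axis. Payload 4 kg.
Tool frame: the origin (TCP) lies on the centre line of the jaws, within the pads' length; the fingertips stand 14 mm ahead of it and the grasp point (between the pads) lies 5 mm behind it (bot.nose_length is the distance from the TCP to the fingertips, in m); z points along the fingers, y is the direction in which the jaws open and shut (so a half turn about z gives the same grasp; the last joint's range is limited). The gripper opens to 85 mm and grips with 20 to 120 N. Pads are 22 mm wide; open, the fingers measure 114 mm over their backs; the gripper's body (76 mm by 85 mm) begins 54 mm behind the grasp point. The pads swing forward as they close: fully open they stand 13 mm farther back than shut.
Start: joints at [-1.28, 0.241, 0.005, 1.335, 0, 1.571], TCP at [0.143, -0.479, 0.245] pointing down, gripper open.
Joint ranges: [-2.72, 2.72], [-1.05, 1.87], [-1.09, 1.28], [-1.99, 2.15], [-1.42, 1.44], [-3.14, 3.14]. Speed limits (rad/s): [2.79, 2.79, 3.14, 3.14, 3.14, 3.14].

### API

Orientations are given as a unit quaternion [w, x, y, z].
In Python, from cell import bot, effector, inverse_kinematics, vision, workorder gives the robot as it stands. The module is installed in compiled form; this text tells all that it offers. Calls block until the motion is done:
- bot.move_to(position, orientation): joint-space move of the TCP to a pose.
- bot.servo_line(position, orientation=None, vel=0.15, threshold=None): straight line of the TCP; orientation=None keeps the orientation; vel is the mean speed in m/s. With threshold (N) it stops when the force on the tool has changed by that much, and returns True; else False.
- bot.move_j(angles): joint-space move.
- effector.command_gripper(opening, force=None): opening from 0.0 (shut) to 1.0 (fully open); force is the grip in N (None keeps the last); returns when the fingers have stopped.
- bot.wait(seconds).
- inverse_kinematics(position, orientation): joint angles nearest the present ones, or None.
- vision.snapshot(name): name is "side" or "top"; returns a dict with "img" (420x560x3 uint8, red, green, blue), "fovy" (degrees; the focal length in pixels is half the picture's height over the tangent of half this angle, whatever the lens; pixels are square), "cx", "cy" (the principal point, pixels), "rvec" (rotation vector, rad) and "tvec" (3), from world to camera coordinates, as OpenCV has them. Camera axes: x right, y down, z forward; pixel columns grow to the right and rows downward; lengths in m; the calibration is good to about 2 mm. A picture is of the moment at which its call begins. There is no depth.
A pose or a line that the arm cannot do raises bot.Unreachable and nothing moves.
- workorder.sign_off(): hands the job in, once; it reports no verdict.
Trained networks look in a picture, given as the dict that the camera call returned (one of the last four; its "shot" number tells which), for a name from the list of things; names that differ only in an ending like _2 or _b are one class to them, and where a whole thing is asked for, a point or a joint stands for the part that bears it (a point fixed in the world has none). Each returns a list of dicts, best first, with "score" (0 to 1); they miss things now and then, are a little off and sometimes report something else, mostly with a low value. They report only what shows in the picture. A call takes as long as a camera call. They do not tell look-alikes from the thing itself.
- vision.masks_of(picture, name): "region" (420x560 bool, what is visible of it) and "pixel" ([column, row] in pixels, amid what is visible of it).
- vision.tip_of(picture, name): "pixel" ([column, row] in pixels: a listed point, or the origin of a listed thing).
Readings, each from a call of its own:
- bot.read_time_s(): time.
- bot.read_qpos(): joint angles.
- bot.read_qd(): joint speeds.
- bot.read_joint_torque(): joint torques, N m.
- bot.read_position(): TCP position.
- bot.read_eef_rot(): TCP orientation.
- bot.read_ft_force(): force on the tool from outside, world axes, zero at the start.
- bot.read_ft_torque(): the same for the moment, N m.
- bot.read_width(): opening from 0.0 (shut) to 1.0 (fully open).
Only numpy, scipy, OpenCV 4.12 (cv2) and the standard library are available. Lean on these libraries where they do the work, as an engineer would, in place of code of your own. Each camera call takes 0.05 s, during which the arm holds its last target.

## Working session

There is one attempt and no reset: what is moved stays moved. The work goes in short steps, each a Python script; the robot and the scene stay as the last script left them, time stands still between calls to the robot, and variables do not carry over. Pictures are saved under pics/ and viewed, and the job is handed in when it is done.

```bash
mkdir -p pics; ls; cat > h.py <<'E'
import numpy as np, cv2
from cell import bot, effector, inverse_kinematics, vision, workorder
def K(s):
    f=s["img"].shape[0]/2/np.tan(np.radians(s["fovy"])/2)
    return f
def ray(s,px):
    R=cv2.Rodrigues(np.array(s["rvec"],float))[0]; t=np.array(s["tvec"],float).ravel()
    f=K(s); d=R.T@np.array([(px[0]-s["cx"])/f,(px[1]-s["cy"])/f,1.]); c=-R.T@t
    return c,d/np.linalg.norm(d)
def atz(s,px,z):
    c,d=ray(s,px); return c+d*(z-c[2])/d[2]
def proj(s,p):
    R=cv2.Rodrigues(np.array(s["rvec"],float))[0]; t=np.array(s["tvec"],float).ravel()
    q=R@np.asarray(p,float)+t; f=K(s); return np.array([f*q[0]/q[2]+s["cx"],f*q[1]/q[2]+s["cy"]])
def tri(s1,p1,s2,p2):
    A=np.zeros((3,3));b=np.zeros(3);
    L=[ray(s1,p1),ray(s2,p2)]
    for c,d in L:
        P=np.eye(3)-np.outer(d,d);A+=P;b+=P@c
    x=np.linalg.solve(A,b); return x,[np.linalg.norm((np.eye(3)-np.outer(d,d))@(x-c)) for c,d in L]
def save(img,n):
    cv2.imwrite("pics/"+n+".png",cv2.cvtColor(img,cv2.COLOR_RGB2BGR))
E
python3 - <<'E'
from h import *
S={n:vision.snapshot(n) for n in("side","top")}
for n,s in S.items():
    save(s["img"],n+"0"); print(n,s["fovy"],s["cx"],s["cy"],ray(s,(s["cx"],s["cy"])),s.get("shot"), s.keys())
print(bot.read_time_s(),bot.read_eef_rot())
for n,s in S.items():
    for o in("handle","handle_shoulder","ferrule","block","mat","copper_ferrule","steel_ferrule","dark_handle_1"):
        print(n,o,"T",[(np.round(r["pixel"],1).tolist(),round(r["score"],2)) for r in vision.tip_of(s,o)][:5],"M",[(np.round(r["pixel"],1).tolist(),round(r["score"],2),int(r["region"].sum())) for r in vision.masks_of(s,o)][:5])
print(bot.read_time_s())
E
```

```text
pics
side 45.0165916520858 272.08121818102165 215.50547814087355 (array([-0.05575393, -1.02434292,  0.80520301]), array([ 0.41640128,  0.75110431, -0.51230097])) 1 dict_keys(['img', 'fovy', 'cx', 'cy', 'rvec', 'tvec', 'shot'])
top 42.44024850114317 270.34722214989824 208.28603480234023 (array([0.41408788, 0.00584501, 1.49535489]), array([ 0.08360462, -0.02387532, -0.99621295])) 2 dict_keys(['img', 'fovy', 'cx', 'cy', 'rvec', 'tvec', 'shot'])
0.1 [-9.29291959e-04  9.89448010e-01  1.44885301e-01 -1.42889471e-04]
side handle T [([305.8, 253.4], 0.87), ([300.3, 224.7], 0.8), ([330.0, 246.4], 0.67)] M [([309.0, 234.9], 0.85, 476), ([302.9, 203.0], 0.8, 286), ([329.4, 230.0], 0.64, 381)]
side handle_shoulder T [([333.3, 214.7], 0.89), ([310.5, 219.1], 0.81), ([300.3, 193.3], 0.75)] M [([330.2, 229.0], 0.95, 456), ([310.9, 234.0], 0.81, 415), ([300.6, 200.2], 0.71, 280), ([261.6, 182.1], 0.47, 285)]
side ferrule T [([301.0, 191.1], 0.57), ([330.6, 297.3], 0.43)] M []
side block T [([280.6, 218.5], 0.74)] M [([279.1, 212.3], 0.87, 1805)]
side mat T [([326.4, 299.3], 0.88)] M []
side copper_f
[... 376 characters left out ...]
8], 0.63, 140), ([238.8, 168.4], 0.59, 147), ([286.1, 167.5], 0.54, 168), ([437.8, 258.2], 0.51, 702)]
top handle_shoulder T [([290.0, 185.8], 0.54), ([287.2, 164.0], 0.53), ([239.5, 168.8], 0.44)] M [([287.8, 167.1], 0.61, 178), ([239.8, 172.5], 0.49, 155)]
top ferrule T [([349.4, 212.3], 0.51)] M [([239.0, 170.4], 0.59, 155)]
top block T [([215.8, 182.7], 0.87)] M [([214.7, 184.4], 0.7, 2710)]
top mat T [([351.7, 216.3], 0.83)] M [([348.8, 217.6], 0.98, 3062)]
top copper_ferrule T [([325.3, 210.9], 0.5)] M []
top steel_ferrule T [([375.6, 215.8], 0.62)] M []
top dark_handle_1 T [([213.9, 181.4], 0.74), ([183.5, 188.2], 0.64)] M [([211.0, 178.2], 0.59, 139), ([177.5, 183.6], 0.59, 156)]
1.7
```

```bash
python3 - <<'E'
import cv2
a=cv2.imread("pics/side0.png");b=cv2.imread("pics/top0.png")
cv2.imwrite("pics/side0c.png",cv2.resize(a[140:340,220:420],None,fx=3,fy=3,interpolation=cv2.INTER_CUBIC))
cv2.imwrite("pics/top0c.png",cv2.resize(b[130:280,160:410],None,fx=3.2,fy=3.2,interpolation=cv2.INTER_CUBIC))
E
```

```text
(no output)
```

View pics/side0.png

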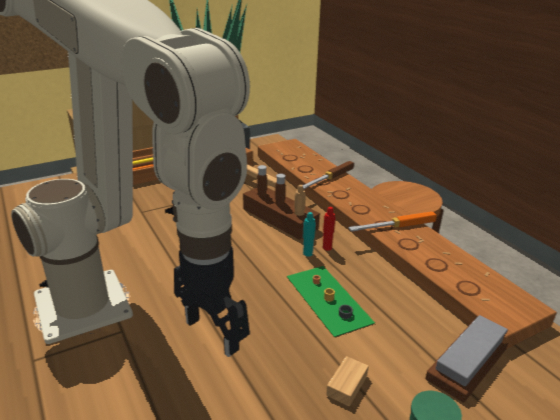

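View pics/top0.png

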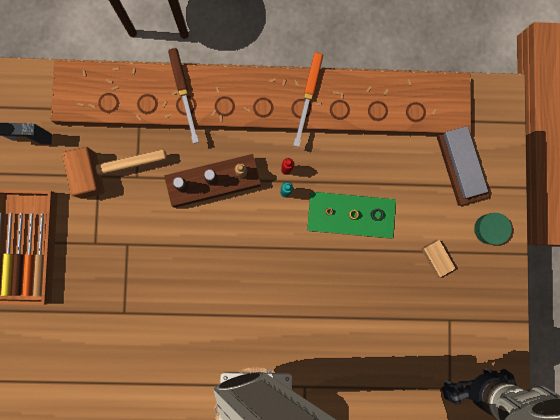

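View pics/side0c.png

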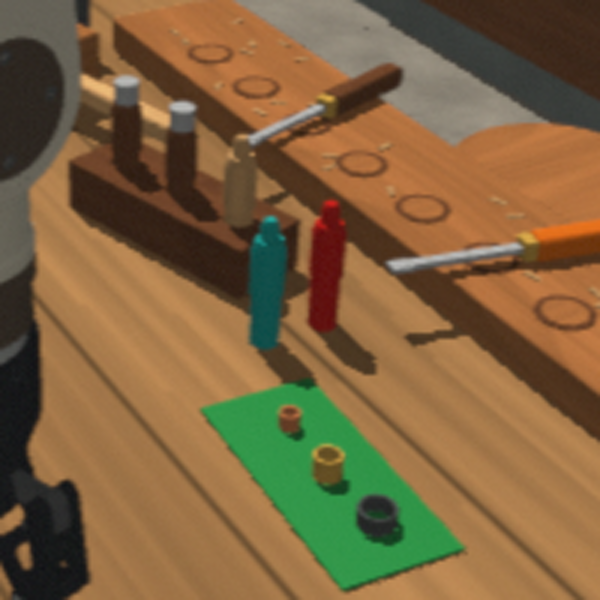

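View pics/top0c.png

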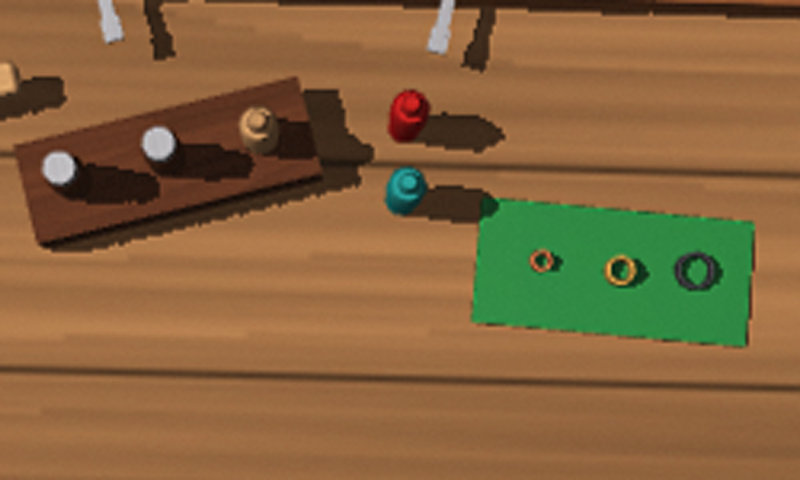

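The top view shows three handle-shaped objects: pale in the block at (240,170), red standing free at (288,165), and turquoise standing free at (287,189). The target is the pale one, because it is the only pale one and it stands in a block hole.

On the mat, the copper ferrule is at (329,211), brass at (354,214) and dark steel at (378,215). The target is the brass one in the middle, which is medium-sized and yellow. Both crops confirm these choices. Next I measure positions to sub-pixel accuracy.

```bash
cat >> h.py <<'E'
def crop(s,c,r,k,n):
    x0,y0=int(c[0]-r),int(c[1]-r); im=s["img"][y0:y0+2*r,x0:x0+2*r]
    save(cv2.resize(im,None,fx=k,fy=k,interpolation=cv2.INTER_NEAREST),n); return x0,y0
E
python3 - <<'E'
from h import *
t=vision.snapshot("top"); s=vision.snapshot("side")
a=t["img"]
def blob(im,m,c,r=14):
    mm=np.zeros(m.shape,np.uint8); x,y=int(c[0]),int(c[1]); mm[y-r:y+r,x-r:x+r]=m[y-r:y+r,x-r:x+r]
    n,l,st,ce=cv2.connectedComponentsWithStats(mm)
    i=1+np.argmax(st[1:,4]); ys,xs=np.nonzero(l==i)
    return st[i].tolist(),ce[i],l==i
H=cv2.cvtColor(a,cv2.COLOR_RGB2HSV); 
x,y=354,214; print(H[y-7:y+8:2,x-7:x+8:2,0]); 
for nm,im,cs in(("t",a,[(354,214),(240,169)]),("s",s["img"],[(330,296),(300,200)])):
    for i,c in enumerate(cs): print(crop(dict(img=im),c,18,16,f"{nm}{i}"))
ims=[cv2.imread(f"pics/{n}.png") for n in("t0","t1","s0","s1")]
cv2.imwrite("pics/four.png",cv2.resize(np.vstack([np.hstack(ims[:2]),np.hstack(ims[2:])]),(600,600),interpolation=cv2.INTER_NEAREST))
# ferrule top: non-green, hull in mat
for nm,sh,c in(("t",t,(354,214)),("s",s,(330,296))):
    im=sh["img"].astype(int); m=(im[...,0]>im[...,1]*1.1)&(im[...,0]>90)
    b,ce,_=blob(im,m,c,9); print(nm,b,ce)
for px in((239.5,166),):
    print(atz(t,px,.145))
for n,px in (("fer",(354,214)),("cop",(329,211)),("ste",(378,214.7))): print(n,atz(t,px,.026))
for n,px in (("d1",(179,183)),("d2",(209.8,174.8))): print(n,atz(t,px,.145))
E
```

```text
[[66 66 66 67 66 66 67 67]
 [66 67 67 52 57 67 66 67]
 [66 60 17 25 16 21 68 67]
 [67 16 74 68 63 18 70 67]
 [67 17 63 68 64 18 72 67]
 [67 48 19 20 26 25 69 66]
 [67 67 65 61 70 68 66 66]
 [67 67 67 66 66 66 67 66]]
(336, 196)
(222, 151)
(312, 278)
(282, 182)
t [349, 210, 10, 9, 42] [353.4047619  214.38095238]
s [325, 289, 9, 12, 94] [328.75531915 294.30851064]
[0.6321725  0.05382269 0.145     ]
fer [ 0.52787297 -0.25860425  0.026     ]
cop [ 0.53426912 -0.18988874  0.026     ]
ste [ 0.5277074  -0.32461938  0.026     ]
d1 [0.58479887 0.20386652 0.145     ]
d2 [0.60769956 0.12764965 0.145     ]
```

View pics/four.png

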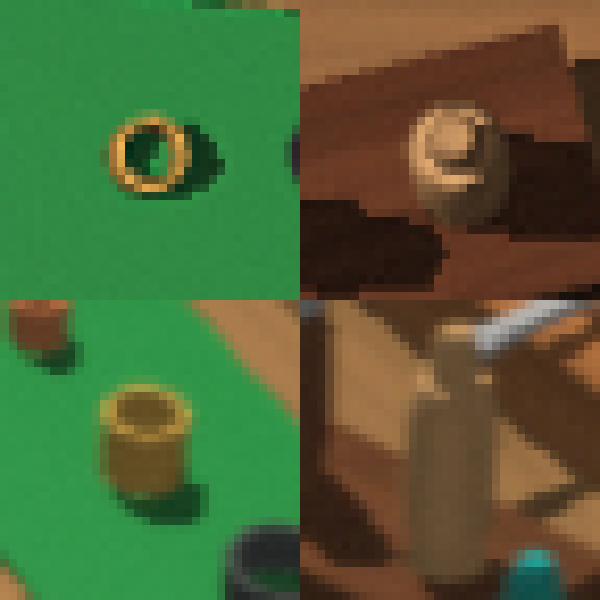

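The crops show the brass ring's top centre at top (353.4,214.2) and side (329.0,290.9). The pale tenon's end is at top (239.5,166.3) and side (300.5,185.1). I'll triangulate these and overlay the model outlines.

```bash
cat >> h.py <<'E'
def circ(c,r,n=40):
    a=np.linspace(0,2*np.pi,n); return np.c_[c[0]+r*np.cos(a),c[1]+r*np.sin(a),np.full(n,c[2])]
def overlay(s,circs,ctr,r,k,n):
    x0,y0=int(ctr[0]-r),int(ctr[1]-r); im=cv2.resize(s["img"][y0:y0+2*r,x0:x0+2*r],None,fx=k,fy=k,interpolation=cv2.INTER_NEAREST).copy()
    for c,rad in circs:
        p=np.array([proj(s,q) for q in circ(c,rad)]); p=((p+.5-[x0,y0])*k).astype(int)
        cv2.polylines(im,[p.reshape(-1,1,2)],True,(255,0,255),1)
    return im
E
python3 - <<'E'
from h import *
t=vision.snapshot("top"); s=vision.snapshot("side")
F,e=tri(t,(353.4,214.2),s,(329.0,290.9)); print(F,e)
T,e=tri(t,(239.5,166.3),s,(300.5,185.1)); print(T,e)
f=F.copy(); f[2]=.026; h=T.copy(); h[2]=.145
fc=[((f[0],f[1],.026),.0125),((f[0],f[1],.026),.0095),((f[0],f[1],.004),.0125)]
hc=[((h[0],h[1],z),r) for z,r in((.145,.0055),(.139,.0085),(.125,.0085),(.125,.0125),(.115,.016),(.071,.016))]
A=[overlay(t,fc,(354,214),15,10,0),overlay(t,hc,(240,170),15,10,0),overlay(s,fc,(330,296),15,10,0),overlay(s,hc,(300,200),15,10,0)]
save(np.vstack([np.hstack(A[:2]),np.hstack(A[2:])]),"ov1")
E
```

```text
[ 0.52789163 -0.25715589  0.02732346] [np.float64(0.0008224469052913205), np.float64(0.0008224469052913167)]
[0.63179409 0.05354617 0.14539881] [np.float64(0.0005048571658705927), np.float64(0.0005048571658706215)]
```

View pics/ov1.png

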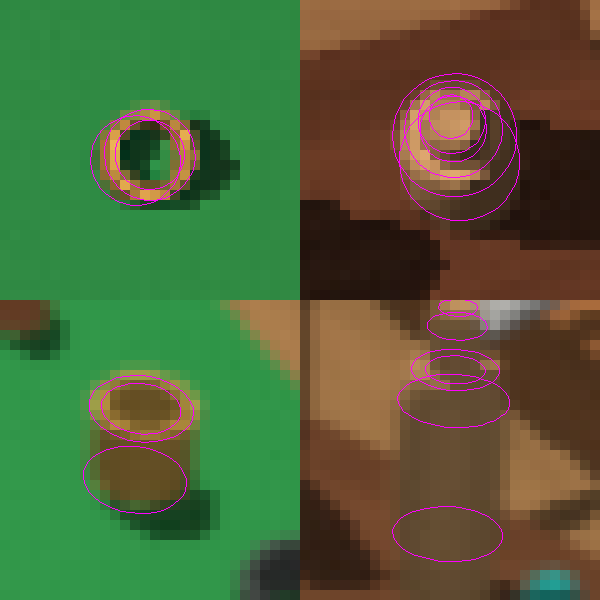

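The heights check out: triangulated 27.3 against 26 mm, and 145.4 against 145 mm. The hole spacing comes out at 78–80 mm. The overlays agree to about 0.5 px, so I'll go for the ferrule.

```bash
cat >> h.py <<'E'
from scipy.spatial.transform import Rotation as Ro
def q_wxyz(M):
    q=Ro.from_matrix(M).as_quat(); return np.array([q[3],q[0],q[1],q[2]])
def down(th):
    y=np.array([np.cos(th),np.sin(th),0]); z=np.array([0,0,-1.]); return q_wxyz(np.c_[np.cross(y,z),y,z])
F=np.array([.5279,-.2575]); T=np.array([.632,.0537]); TF=np.radians(-3); TB=np.radians(17.4)
def st(l=""):
    print(l,"t",round(bot.read_time_s(),2),"p",np.round(bot.read_position(),4),"w",round(bot.read_width(),3),"f",np.round(bot.read_ft_force(),1))
E
python3 - <<'E'
from h import *
print(bot.nose_length)
for k in(0,np.pi,-np.pi):
    for n,p,th in(("f",[*F,.021],TF),("fu",[*F,.2],TF),("b",[*T,.22],TB),("b1",[*T,.1],TB)):
        q=inverse_kinematics(p,down(th+k)); print(n,k,None if q is None else np.round(q,2))
E
```

```text
0.014
f 0 [-0.45  0.59 -0.08  0.9   0.    1.17]
fu 0 [-0.45  0.44  0.16  1.3   0.    1.17]
b 0 [0.08 0.52 0.36 1.4  0.   1.35]
b1 0 [0.08 0.59 0.16 1.13 0.   1.35]
f 3.141592653589793 [-0.45  0.59 -0.08  0.9   0.   -1.97]
fu 3.141592653589793 [-0.45  0.44  0.16  1.3   0.   -1.97]
b 3.141592653589793 [ 0.08  0.52  0.36  1.4   0.   -1.79]
b1 3.141592653589793 [ 0.08  0.59  0.16  1.13  0.   -1.79]
f -3.141592653589793 [-0.45  0.59 -0.08  0.9   0.   -1.97]
fu -3.141592653589793 [-0.45  0.44  0.16  1.3   0.   -1.97]
b -3.141592653589793 [ 0.08  0.52  0.36  1.4   0.   -1.79]
b1 -3.141592653589793 [ 0.08  0.59  0.16  1.13  0.   -1.79]
```

```bash
python3 - <<'E'
from h import *
o=down(TF)
bot.move_to([*F,.12],o); st("above")
effector.command_gripper(.6,30)
hit=bot.servo_line([*F,.021],vel=.08,threshold=8); st(f"down {hit}")
effector.command_gripper(0,35); st("grip")
bot.servo_line([*F,.12],vel=.15); st("up")
t=vision.snapshot("top"); s=vision.snapshot("side")
p=bot.read_position()
A=[]
for x in(t,s):
    c=proj(x,[p[0],p[1],p[2]-.01]); print(c)
    x0,y0=int(c[0])-30,int(c[1])-30; A.append(cv2.resize(x["img"][y0:y0+60,x0:x0+60],None,fx=6.6,fy=6.6,interpolation=cv2.INTER_NEAREST))
save(np.hstack(A),"grip")
E
```

```text
above t 3.58 p [ 0.5275 -0.2586  0.1205] w 0.999 f [0.2 0.1 0.4]
down False t 5.41 p [ 0.5284 -0.2577  0.0217] w 0.598 f [ 0.6 -0.3  0.9]
grip t 5.77 p [ 0.5283 -0.2577  0.0217] w 0.268 f [-0.5 -0.   3.6]
up t 6.58 p [ 0.5272 -0.2571  0.119 ] w 0.271 f [-0.  -0.  -1.1]
[359.11547087 212.05787337]
[330.6716652  263.69384214]
```

View pics/grip.png

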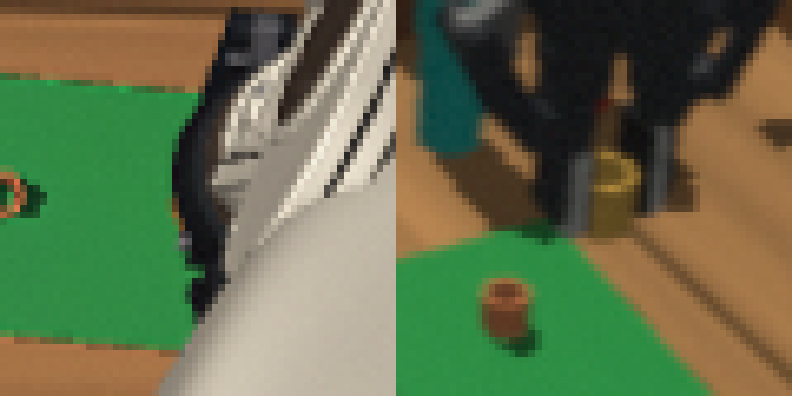

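```bash
python3 - <<'E'
from h import *
# at rest check + move above tenon
o=down(TB)
bot.servo_line([*F,.20],vel=.2)
bot.move_to([*T,.205],o); st("over")
bot.servo_line([*T,.172],vel=.08,threshold=6); st("low")
t=vision.snapshot("top"); s=vision.snapshot("side"); p=bot.read_position()
z0=p[2]-.0177; print("rim z",z0)
A=[]
hc=[((T[0],T[1],z),r) for z,r in((.145,.0055),(.125,.0125),(.115,.016),(.071,.016))]+[((p[0],p[1],z0),.0125),((p[0],p[1],z0+.022),.0125)]
for x in(t,s):
    c=proj(x,[p[0],p[1],.15]); print(c)
    A.append(cv2.resize(x["img"][int(c[1])-20:int(c[1])+20,int(c[0])-20:int(c[0])+20],None,fx=10,fy=10,interpolation=cv2.INTER_NEAREST)); 
    A.append(overlay(x,hc,c,20,10,0))
save(cv2.resize(np.vstack([np.hstack(A[2:]),np.hstack(A[:2])]),(600,600)),"over")
save(np.hstack(A[2:]),"over_s")
E
```

```text
over t 8.47 p [0.6317 0.0524 0.2046] w 0.275 f [ 0.1  0.  -0.1]
low t 9.03 p [0.632  0.0532 0.1719] w 0.274 f [-0.4 -0.1  0.7]
rim z 0.1550371842453533
[239.57613733 165.5693795 ]
[300.60107187 183.62742879]
```

View pics/over_s.png

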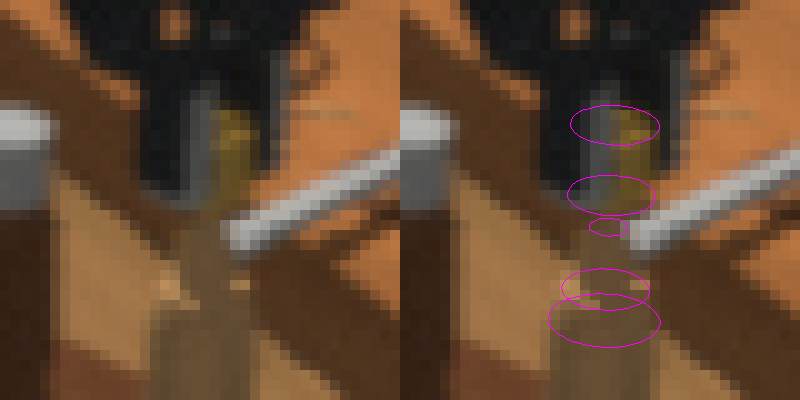

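View pics/over.png

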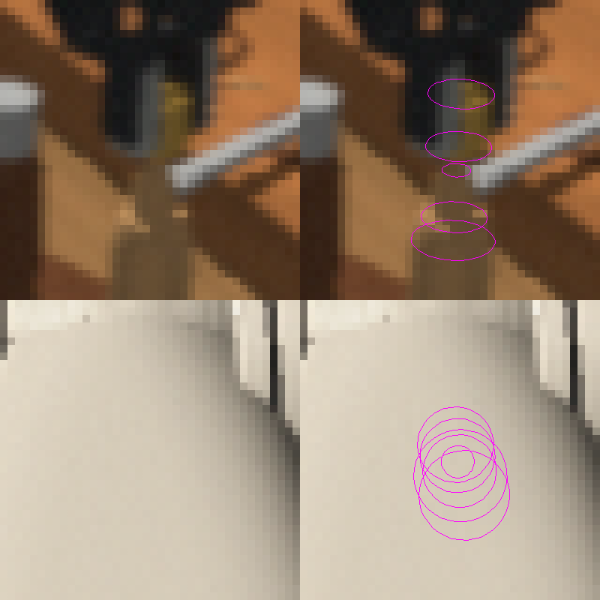

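In the side crop, the ferrule's right edge (column 258) and its rims match the predicted outlines to within about 0.5 px. The tenon's end sits directly below it. The top view is blocked by the arm. I'll lower with a force guard; seated is expected at TCP z ≈ 0.143.

```bash
python3 - <<'E'
from h import *
hit=bot.servo_line([*T,.1405],vel=.03,threshold=6); st(f"ins {hit}"); print(bot.read_ft_torque())
E
```

```text
ins True t 10.03 p [0.6319 0.0536 0.1427] w 0.274 f [-0.9 -0.3  5.3]
[-0.01526939 -0.01290902  0.00976873]
```

Contact came at exactly the seated height, 0.1427. I'll release, back off and look.

```bash
python3 - <<'E'
from h import *
effector.command_gripper(.6); st("open")
p=bot.read_position()
bot.servo_line([T[0],T[1],.235],vel=.15); st("up")
bot.move_to([.5,-.05,.26],down(TB)); st("aside")
t=vision.snapshot("top"); s=vision.snapshot("side")
A=[]
hc=[((T[0],T[1],z),r) for z,r in((.147,.0125),(.147,.0095),(.125,.0125),(.115,.016),(.071,.016))]
for x in(t,s):
    c=proj(x,[T[0],T[1],.125])
    A.append(overlay(x,[],c,18,11,0)); A.append(overlay(x,hc,c,18,11,0))
save(np.hstack(A),"seat"); save(t["img"],"top_seat")
E
```

```text
open t 10.42 p [0.6307 0.0536 0.141 ] w 0.598 f [ 0.3  0.3 -0.9]
up t 11.19 p [0.6315 0.0537 0.234 ] w 0.598 f [0.2 0.4 0.1]
aside t 11.91 p [ 0.5002 -0.05    0.2596] w 0.604 f [0.4 0.1 0.5]
```

View pics/seat.png

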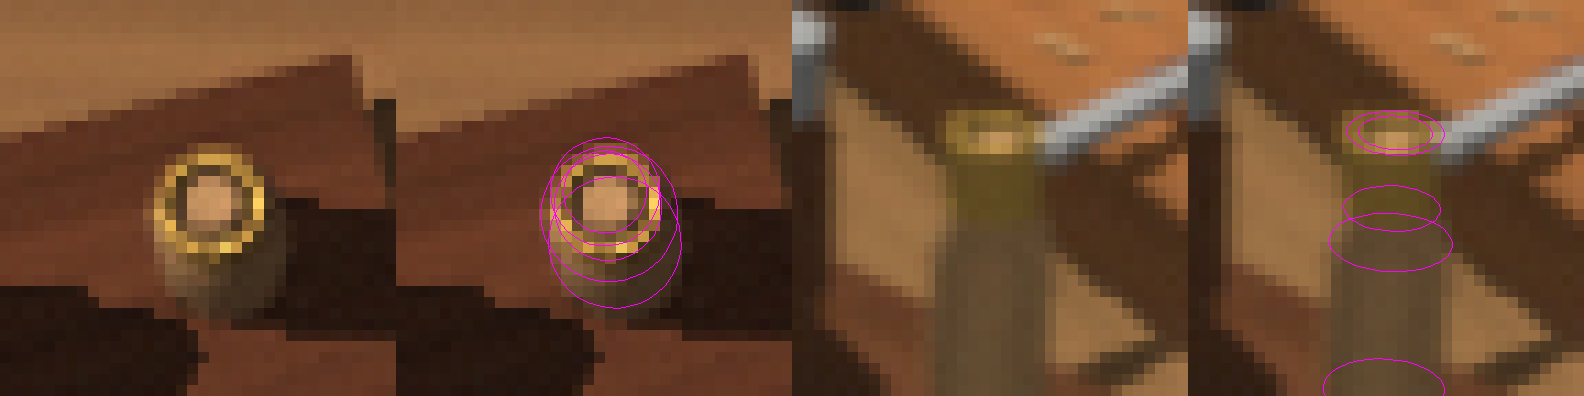

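The crops show the brass ring down on the shoulder, with the tenon end visible inside it: top (212,205) in crop 1, and the rims match the seated model in the side view. Next I grip the wood.

```bash
python3 - <<'E'
from h import *
o=down(TB)
bot.move_to([*T,.235],o)
effector.command_gripper(.75,60)
z=.094
hit=bot.servo_line([*T,z],vel=.08,threshold=6); st(f"down {hit}")
if not hit:
    effector.command_gripper(0,60); st("grip")
    s=vision.snapshot("side"); c=proj(s,[*T,.11]); save(overlay(s,[],c,30,10,0),"hgrip")
R=Ro.from_matrix
c=np.sqrt(.5)
M=np.c_[np.cross([c,0,c],[c,0,-c]),[c,0,c],[c,0,-c]]
for p in([.5,0,.35],[.45,0,.35],[.55,.03,.35]): 
    q=inverse_kinematics(p,q_wxyz(M)); print(p,None if q is None else np.round(q,2))
print(np.round(bot.read_qpos(),2))
E
```

```text
down False t 14.93 p [0.6323 0.0537 0.0946] w 0.752 f [-0.1  0.1 -0.4]
grip t 15.32 p [0.6325 0.0538 0.0945] w 0.355 f [-0.3  0.4  3.1]
[0.5, 0, 0.35] [ 0.   -0.33 -0.56  0.56  0.    1.57]
[0.45, 0, 0.35] [ 0.   -0.45 -0.62  0.61  0.    1.57]
[0.55, 0.03, 0.35] [ 0.09 -0.21 -0.48  0.52 -0.06  1.63]
[0.08 0.6  0.15 1.12 0.   1.35]
```

View pics/hgrip.png

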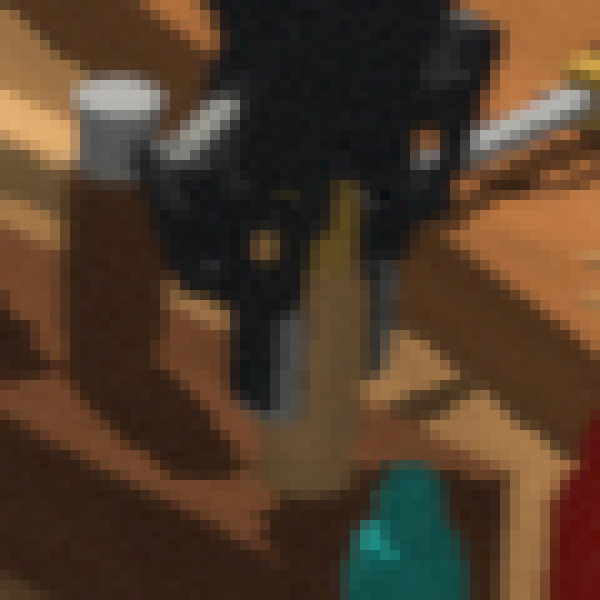

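The pads hold the straight grip, and the width of 0.355 fits 32 mm wood (the 25 mm ferrule read 0.27). The ferrule sits above the pads. I'll draw the handle out and lean it.

```bash
python3 - <<'E'
from h import *
bot.servo_line([*T,.16],vel=.06); st("out")
bot.servo_line([*T,.32],vel=.15); st("up")
c=np.sqrt(.5); M=np.c_[np.cross([c,0,c],[c,0,-c]),[c,0,c],[c,0,-c]]
P=[.53,.02,.38]
try: bot.servo_line(P,q_wxyz(M),vel=.06)
except bot.Unreachable as e:
    print("unreach",e); bot.move_to(P,q_wxyz(M))
st("lean"); bot.wait(.5)
t=vision.snapshot("top"); s=vision.snapshot("side")
p=bot.read_position(); q=bot.read_eef_rot(); Z=Ro.from_quat([q[1],q[2],q[3],q[0]]).as_matrix()[:,2]
print(Z, np.degrees(np.arccos(-Z[2])), bot.read_ft_force())
A=[]
for x in(t,s):
    c=proj(x,p+.02*Z); print(c); A.append(overlay(x,[],c,40,10,0))
A=[cv2.resize(a,(400,400)) for a in A]
save(np.hstack(A),"lean"); save(s["img"],"lean_s"); save(t["img"],"lean_t")
E
```

```text
out t 16.62 p [0.6316 0.0536 0.1594] w 0.359 f [-0.3  0.  -1.7]
up t 17.84 p [0.6316 0.0537 0.3189] w 0.357 f [-0.6 -1.5 -2.1]
lean t 20.04 p [0.5303 0.02   0.38  ] w 0.359 f [ 0.1 -0.  -0.9]
[ 7.07091730e-01 -4.08096160e-05 -7.07121831e-01] 44.99878053317385 [ 0.63917537 -0.5758483  -1.37492306]
[251.15263546 191.03409544]
[280.79634768 119.19360885]
```

View pics/lean.png

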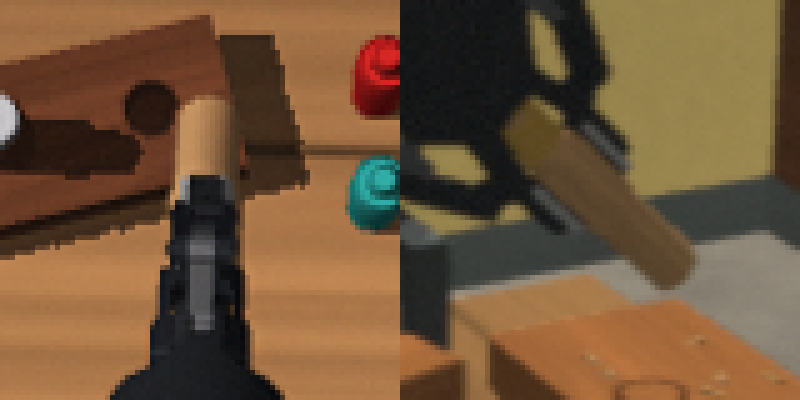

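View pics/lean_s.png

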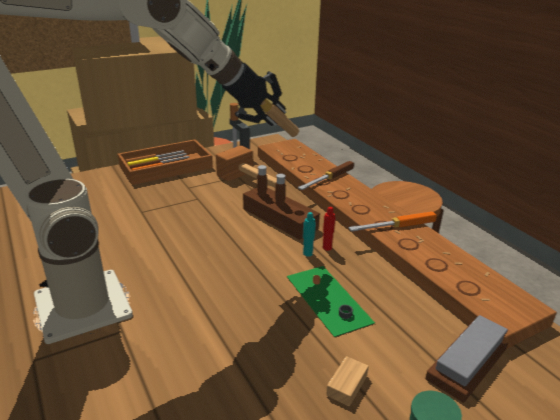

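View pics/lean_t.png

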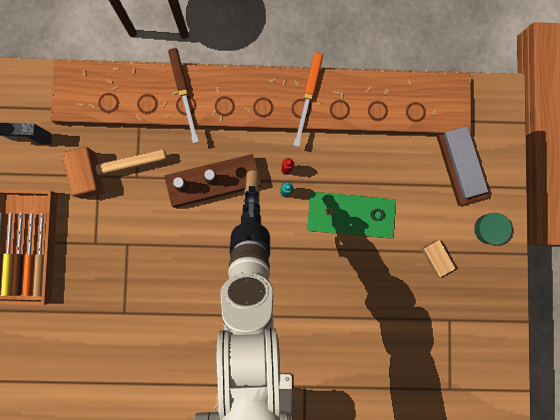

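The side view shows the handle leaning at about 45°, ferrule end up inside the jaws, with its foot at about (296,131). The other objects look unmoved. As a last check I'll overlay the tilted model with the ferrule home, and compare the things that must stay put before and after.

```bash
python3 - <<'E'
from h import *
s=vision.snapshot("side"); t=vision.snapshot("top")
p=bot.read_position(); q=bot.read_eef_rot(); M=Ro.from_quat([q[1],q[2],q[3],q[0]]).as_matrix(); Z=M[:,2]
foot=p+Z*.0795; print("foot",foot,"lowest",foot[2]-.014*.707)
c=proj(s,p); k=14;r=21; x0,y0=int(c[0])-r,int(c[1])-r
im=overlay(s,[],c,r,k,0); im2=im.copy()
a=np.linspace(0,2*np.pi,40)
for z,rad in((0,.014),(.056,.016),(.1,.016),(.11,.0125),(.132,.0125)):
    P=[proj(s,foot-Z*z+rad*(np.cos(u)*M[:,0]+np.sin(u)*M[:,1])) for u in a]
    cv2.polylines(im2,[((np.array(P)+.5-[x0,y0])*k).astype(int).reshape(-1,1,2)],True,(255,0,255),1)
save(cv2.resize(np.hstack([im,im2]),(800,400)),"fin")
for n,x in(("side",s),("top",t)):
    o=cv2.imread(f"pics/{n}0.png"); d=np.abs(o.astype(int)-cv2.cvtColor(x["img"],cv2.COLOR_RGB2BGR)).max(2)>60
    print(n,[(m,int(d[y-6:y+7,x_-6:x_+7].sum())) for m,x_,y in ([("d1",179,183),("d2",210,175),("red",288,165),("turq",287,188),("steel",378,215),("copper",329,211),("mallet",80,170),("offcut",440,258)] if n=="top" else [("d1",262,172),("d2",280,184),("red",329,230),("turq",309,235),("steel",346,311),("copper",317,280),("offcut",348,380)])])
print(bot.read_qd().max() if hasattr(bot.read_qd(),'max') else bot.read_qd())
E
```

```text
foot [0.58620649 0.02000253 0.32379155] lowest 0.313893552829509
side [('d1', 0), ('d2', 0), ('red', 0), ('turq', 2), ('steel', 0), ('copper', 47), ('offcut', 0)]
top [('d1', 0), ('d2', 0), ('red', 0), ('turq', 0), ('steel', 0), ('copper', 73), ('mallet', 0), ('offcut', 0)]
0.0010725976062497334
```

View pics/fin.png

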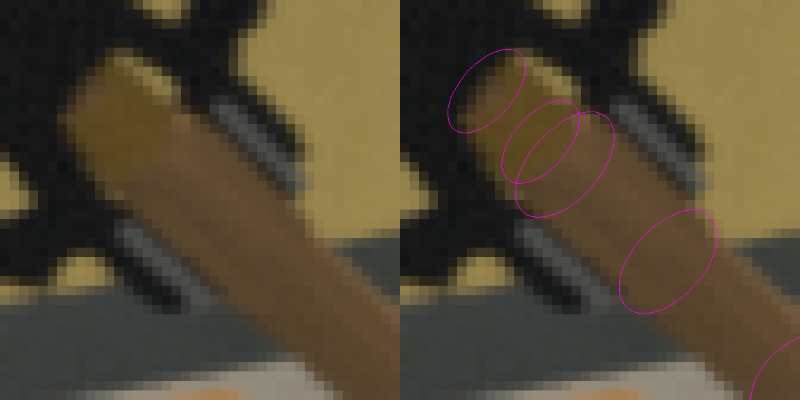

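```bash
python3 - <<'E'
from h import *
s=vision.snapshot("side")
p=bot.read_position(); q=bot.read_eef_rot(); M=Ro.from_quat([q[1],q[2],q[3],q[0]]).as_matrix(); Z=M[:,2]
foot=p+Z*.0795
c=proj(s,foot-Z*.121); k=33;r=9; x0,y0=int(c[0])-r,int(c[1])-r
raw=s["img"].copy(); s["img"]=np.clip(raw.astype(float)*1.9,0,255).astype(np.uint8)
im=overlay(s,[],c,r,k,0); im2=im.copy()
a=np.linspace(0,2*np.pi,60)
for z,rad in((.11,.0125),(.132,.0125),(.132,.0095)):
    P=[proj(s,foot-Z*z+rad*(np.cos(u)*M[:,0]+np.sin(u)*M[:,1])) for u in a]
    cv2.polylines(im2,[((np.array(P)+.5-[x0,y0])*k).astype(int).reshape(-1,1,2)],True,(255,0,255),1)
A=cv2.resize(np.hstack([im,im2]),(800,400))
o=cv2.cvtColor(cv2.imread("pics/side0.png"),cv2.COLOR_BGR2RGB)
b=[cv2.resize(i[270:300,300:360],(400,200),interpolation=cv2.INTER_NEAREST) for i in(o,raw)]
save(np.vstack([A,np.hstack(b)]),"fin2")
E
```

```text
(no output)
```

View pics/fin2.png

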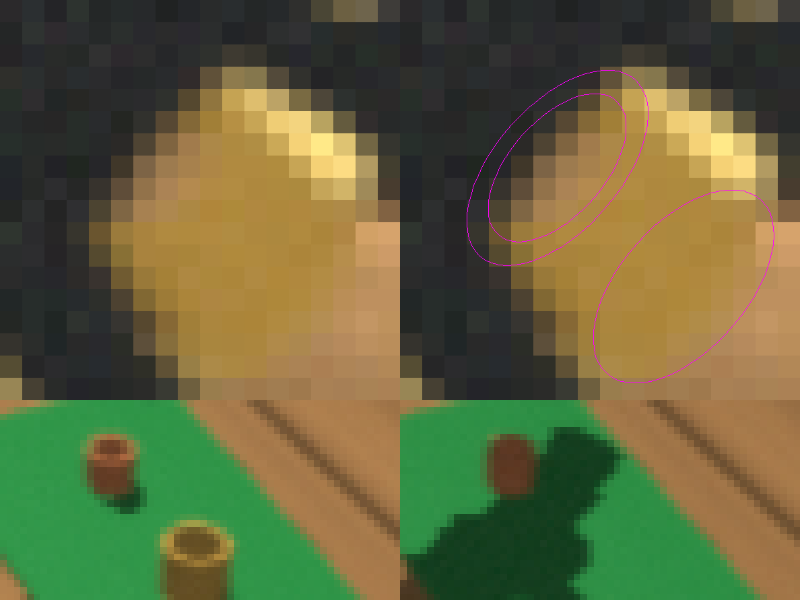

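```bash
python3 - <<'E'
from h import *
st("before"); workorder.sign_off(); 
E
```

```text
before t 20.79 p [0.53 0.02 0.38] w 0.358 f [-0.2  0.  -0.7]
the job is handed in; nothing more can be done
```

I put the brass ferrule on the pale handle's tenon and let go. I then gripped the handle by its straight wood, drew it out of the block and leaned it to 45.0°, and handed the job in at 20.8 s while holding it still.

**Ferrule home:** contact came at TCP z = 0.1427 m, exactly the calculated seated height. In the final picture the brass meets the wood with no gap, and the tenon end shows inside the ring.

**Held pose:** the ferrule end is uppermost. From the arm's pose and where the handle was gripped, its lowest point is about 31 cm above the bench. The joints were still and the grip width was steady.

**Other things:** both dark handles, the red and turquoise look-alikes, the steel ferrule, the mallet and the offcut look unchanged from the first pictures. The copper ferrule's patch did differ, but an enlarged crop shows only the arm's shadow there, with the ferrule in its place.

**Checks that fell short:**
- The arm blocked the top camera during insertion, so that step relied on the side view and the force reading.
- In the final side picture the handle sits about 1 px (2–2.5 mm) off the predicted outline, roughly the stated calibration error.

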